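# Index the sample vial in the turbidity meter

### The job

Load the sample vial with the pointed cap into the well of the turbidity meter: lower it, without dropping it, until it stands upright on the bottom of the well, with the pointer of its cap turned to the white mark on the meter, and let go. Leave the vial with the plain round cap where it stands.

Things in the scene. Friction and masses are not known exactly. Their poses are not given: they have to be found in the camera images.
- vial_mid (a point): Sample vial, loose, 70 g, upright, 98 mm tall; point on its axis, half-way up. Glass body 30 mm wide, 62 high; white cap: disc 34 mm wide to 70 mm up, then an upright bar (grip and pointer) 16 mm thick from 70 to 98 mm up, blunt end 12 mm behind the axis, sharp tip 34 mm ahead (sides parallel to 26 mm ahead). z up; the tip points to -x; the bar's flat sides face +y and -y: pinch them from above.
- well (a point): Round well of the turbidity meter, fixed: centre of its mouth, on the black collar 73 mm above the bench. The meter is a grey box 140 x 170 mm, 70 mm high, with a lower sloping panel in front. The well is 39 mm wide, flat-bottomed, 48 mm deep from this point; a vial stands in it with 4 mm play all round, its top 50 mm above the mouth. z up; -x runs from the well to the white mark.
- mark (a point): White mark on top of the meter, fixed: a raised white wedge 21 mm long, 18 mm wide, narrow end to the well. The point is at its middle, 50 mm from the well's axis, level with the well's mouth; axes as the well's.
- plain_mid (a point): The other vial, loose, to be left alone: same glass body, plain round white cap 34 mm wide and 36 mm high, 98 mm tall in all. The point is on its axis, half-way up; z up.

How it is judged (in metres and radians):
At the end, for the whole second after the job is handed in: The pointed-cap vial stands upright (within about 8 degrees) on the floor of the meter's well (within 5 mm of fully down, axis within 10 mm of the well's), its pointer towards the white mark within 15 degrees, and is released (horizontal distance between vial_mid and well below 0.01 m and z of vial_mid in the frame of well below 0.006 m and angle between vial_mid's own z axis and vertical below 0.15 rad and angle between the x axis of vial_mid and the x axis of well, either way round below 0.27 rad and x of mark in the frame of vial_mid below 0 m and height (world z) of vial_mid above 0.06 m); the robot touches nothing.
It fails at once if the plain vial is moved more than 30 mm or knocked over (distance of plain_mid from where it was at the start of the episode above 0.03 m or angle between plain_mid's own z axis and vertical above 0.6 rad).
It fails at once if the vial is dropped (it falls freely by more than about 15 mm) (contact force between the fingers and vial below 0.2 N and linear speed of vial above 0.5 m/s).
It also fails if it takes over 38 s, if anything falls off the work surface, if the arm or the gripper's body presses on something with over 40 N, if the wrist force passes 120 N, or if a joint passes its speed limit or range.

### The arm

A 6-joint arm with a two-finger parallel gripper is mounted at the origin on the work surface. World frame = base frame: x ahead of the robot, y to its left, z up, the work surface at z = 0. Lengths are in m, angles in degrees, forces in N, time in s.
With the tool pointing down it reaches from about 0.35 to 0.875 m from the base axis. Payload 4.2 kg.
Tool frame: the origin (TCP) lies midway between the tips of the shut fingers; the grasp point (between the pads) lies 19 mm behind it (hold_point_z is the z of the grasp point in the tool frame, in m); z points along the fingers, y is the direction in which the jaws open and shut (so a half turn about z gives the same grasp; the last joint's range is limited). The gripper opens to 87 mm and grips with 3 to 60 N. Pads are 19 mm wide; open, the fingers measure 117 mm over their backs; the gripper's body (75 mm by 190 mm) begins 51 mm behind the grasp point.
Start: joints at [-53.308, 22.042, 0.453, 0, -68.411, -14.817], TCP at [0.233, -0.58, 0.201] pointing down, gripper open.
Joint ranges: [-179.83, 179.83], [-69.29, 118.12], [-61.27, 80.66], [-181.25, 117.63], [-171.15, -9.14], [-177.46, 177.46]. Speed limits (degrees/s): [159.86, 159.86, 180, 180, 180, 180].

### API

Orientations are given as a 3x3 rotation matrix whose columns are the frame's x, y, z axes.
In Python, from station import * gives the robot as it stands. The module is installed in compiled form; this text tells all that it offers.
- The arm moves only by the tool jog_arm, never from a script. Its argument "moves" is a list of rows, each a list of 7 numbers: the closure, from -1 (fully open) to 1 (shut), then the shift along the tool's x, y, z in m, then the turn, a rotation vector about the tool's x, y, z in rad. In form: [[gripper, x, y, z, wx, wy, wz], ...]. A call has exactly 10 rows; each row is the pose to reach, as a shift and turn from the pose commanded when the call began, along the tool's axes at that moment; what a row does not reach only later rows make up. A row lasts 1/12 s, in which the tool goes at most 41.7 mm and 7.16 degrees, less where a joint would pass 70% of its speed; a pose out of reach is approached as far as the arm can. A call with a gripper value outside its range is refused whole. The fingers move at their own pace and stop on an object; the grip force is fixed at half the most. Time passes only in rows, so rows that repeat a pose let the fingers close, or fill a call up. It gives the time, the measured TCP pose, the force and the opening at its end, in the units of the state.
- sense(): the state, without advancing time (a new reading comes with each control period).
- capture(name): name is "scene" or "top" or "wrist"; returns a dict with "frame" (480x640x3 uint8, red, green, blue), "fov_y" (degrees; the focal length in pixels is half the picture's height over the tangent of half this angle, whatever the lens; pixels are square), "cx", "cy" (the principal point, pixels), "world_from_camera" (4x4, takes a point from camera to world coordinates). Camera axes: x right, y down, z forward; pixel columns grow to the right and rows downward; lengths in m; the calibration is good to about 2 mm. A picture is of the moment at which its call begins. There is no depth.
- finish_job(): hands the job in, once; it reports no verdict.
The state is a dict: "time_s": time; "joints": joint angles; "joint_velocities": joint speeds; "effort": joint torques, N m; "tcp_pos": TCP position; "ee_rot": TCP orientation; "wrist_force": force on the tool from outside, world axes, zero at the start; "moment": the same for the moment, N m; "gripper_width": opening from 0.0 (shut) to 1.0 (fully open).
Only numpy, scipy, OpenCV 4.12 (cv2) and the standard library are available. Lean on these libraries where they do the work, as an engineer would, in place of code of your own. Each camera call takes 0.05 s, during which the arm holds its last target.

## Working session

There is one attempt and no reset: what is moved stays moved. The work goes in short steps, Python scripts to look and compute and a tool call to move; the robot and the scene stay as the last step left them, time stands still between calls to the robot, and variables do not carry over. Pictures are saved under pics/ and viewed, and the job is handed in when it is done.

Besides the shell and the picture viewer there is one more tool, called after "Call:" as a command line: name --pt "numbers of a row" for each row, then --argument value for the rest. jog_arm: Moves the arm, as the interface text tells. Its arguments: {"type":"object","properties":{"moves":{"type":"array"}},"required":["moves"]}

```bash
mkdir -p pics
cat > h.py <<'E'
from station import *
import numpy as np, cv2, pickle
def snap(n,tag):
    c=capture(n); cv2.imwrite(f'pics/{tag}.png',cv2.cvtColor(c['frame'],cv2.COLOR_RGB2BGR)); pickle.dump(c,open(f'pics/{tag}.pkl','wb')); return c
def ray(c,u,v):
    f=240/np.tan(np.radians(c['fov_y'])/2); T=np.array(c['world_from_camera'])
    return T[:3,3],T[:3,:3]@np.array([(u-c['cx'])/f,(v-c['cy'])/f,1])
def plane(c,u,v,z):
    o,d=ray(c,u,v); return o+d*(z-o[2])/d[2]
def proj(c,p):
    f=240/np.tan(np.radians(c['fov_y'])/2); T=np.array(c['world_from_camera']); q=T[:3,:3].T@(np.array(p)-T[:3,3]); return q[0]/q[2]*f+c['cx'],q[1]/q[2]*f+c['cy']
E
python3 - <<'E'
from h import *
for n in ['scene','top','wrist']:
    c=snap(n,n+'0'); print(n,c['fov_y'],c['cx'],c['cy'],np.round(c['world_from_camera'],3).tolist())
s=sense(); print(s['time_s'],s['tcp_pos'],s['ee_rot'],s['gripper_width'])
E
```

```text
scene 42.17669435038371 321.674640826707 225.121632516446 [[-0.051, 0.85, -0.525, 1.092], [0.999, 0.044, -0.026, 0.029], [0.0, -0.525, -0.851, 1.0], [0.0, 0.0, 0.0, 1.0]]
top 45.395438073283515 322.5850040138596 243.26376696543431 [[0.028, -0.995, 0.1, 0.464], [-1.0, -0.028, 0.006, 0.007], [-0.004, -0.1, -0.995, 1.084], [0.0, 0.0, 0.0, 1.0]]
wrist 61.88373241220321 315.46867736737113 242.24586044713007 [[-0.373, 0.901, 0.223, 0.17], [0.928, 0.362, 0.092, -0.603], [0.002, 0.241, -0.971, 0.383], [0.0, 0.0, 0.0, 1.0]]
0.15 [ 0.23269113 -0.57955238  0.20048979] [[-9.28057759e-01 -3.72435577e-01 -7.32371926e-04]
 [-3.72436282e-01  9.28056485e-01  1.54129026e-03]
 [ 1.05651188e-04  1.70316826e-03 -9.99998544e-01]] 1.000501015932596
```

View pics/scene0.png

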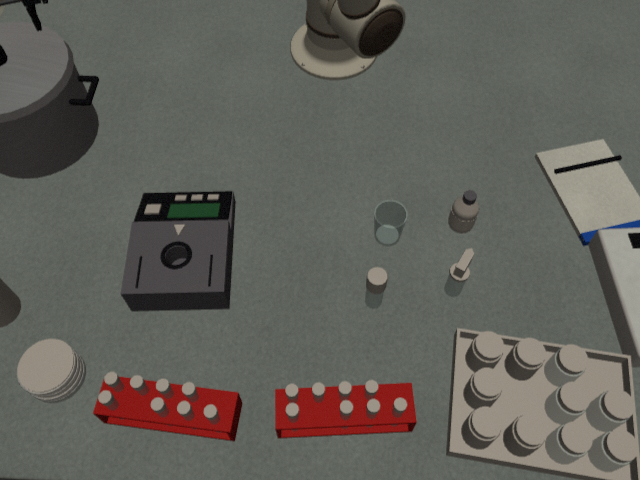

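View pics/top0.png

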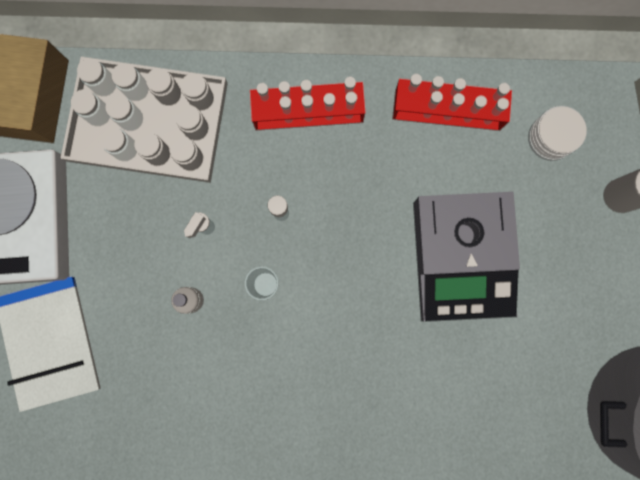

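View pics/wrist0.png

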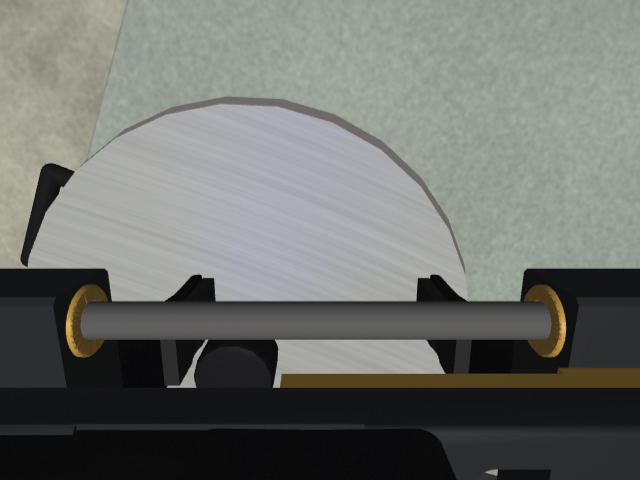

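The pointed vial is at top ≈(197,225) and scene ≈(461,265). The plain vial is at top (278,205), the meter well at top (469,232), and the mark at top (472,260). The gripper hovers over the pot. I'll enlarge these regions and measure.

Run:
```python
from h import *
t=cv2.imread('pics/top0.png'); s=cv2.imread('pics/scene0.png')
def z(im,x,y,w,h,k): return cv2.resize(im[y:y+h,x:x+w],None,fx=k,fy=k,interpolation=cv2.INTER_CUBIC)
a=np.hstack([z(t,170,200,50,50,8),z(t,440,205,50,75,8)[:600][:400] if 0 else cv2.resize(z(t,440,207,60,60,8),(400,400))])
b=np.hstack([z(s,440,240,50,50,8)[:200*2],cv2.resize(z(s,145,210,60,60,8),(400,400))])
cv2.imwrite('pics/zt.png',a); cv2.imwrite('pics/zs.png',b)
for nm,im,boxes in [('top',t,[(170,200,50,50),(262,190,34,34),(460,250,25,20)]),('scene',s,[(440,240,50,50),(362,260,30,40),(168,220,24,18)])]:
    c=pickle.load(open(f'pics/{nm}0.pkl','rb'))
    for (x,y,w,h) in boxes:
        r=cv2.cvtColor(im[y:y+h,x:x+w],cv2.COLOR_BGR2HSV).astype(int); bgr=im[y:y+h,x:x+w].astype(int)
        m=((bgr[...,2]>bgr[...,0])&(r[...,2]>140)).astype(np.uint8)
        n,l,st,ce=cv2.connectedComponentsWithStats(m); 
        for i in range(1,n):
            if st[i,4]>20:
                u,v=ce[i]+[x,y]; print(nm,st[i],u.round(1),v.round(1),[plane(c,u,v,zz).round(4).tolist() for zz in (.073,.098)])
```

```text
top [ 13  12  26  25 362] 195.7 223.3 [[0.5945, 0.2405, 0.073], [0.5913, 0.2348, 0.098]]
top [  5   5  21  20 321] 276.6 204.4 [[0.6325, 0.0977, 0.073], [0.6283, 0.0955, 0.098]]
top [  6   3  12  14 100] 471.4 261.3 [[0.5405, -0.2495, 0.073], [0.5386, -0.2431, 0.098]]
scene [ 11   9  23  25 211] 463.4 260.1 [[0.5775, 0.2433, 0.073], [0.5914, 0.2375, 0.098]]
scene [22 29  7 10 37] 465.8 274.2 [[0.6041, 0.2455, 0.073], [0.6173, 0.2397, 0.098]]
scene [  6   8  19  16 249] 377.1 275.5 [[0.6142, 0.0975, 0.073], [0.627, 0.0956, 0.098]]
scene [ 7  5  9  9 43] 178.6 227.5 [[0.5381, -0.2491, 0.073], [0.553, -0.2416, 0.098]]
```

```bash
ls pics
```

```text
scene0.pkl
scene0.png
top0.pkl
top0.png
wrist0.pkl
wrist0.png
zs.png
zt.png
```

View pics/zt.png

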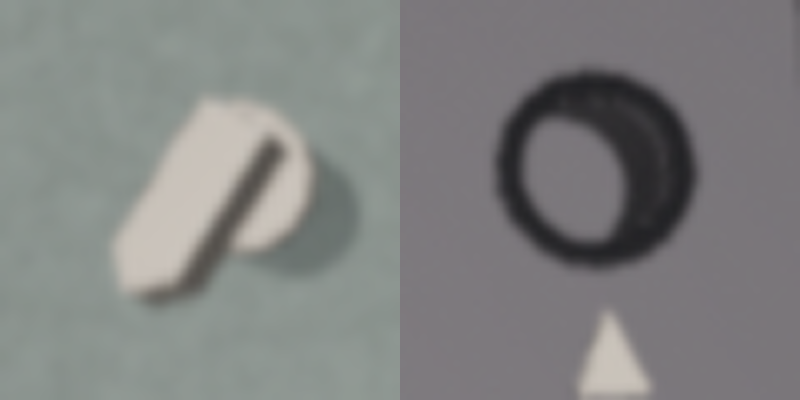

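View pics/zs.png

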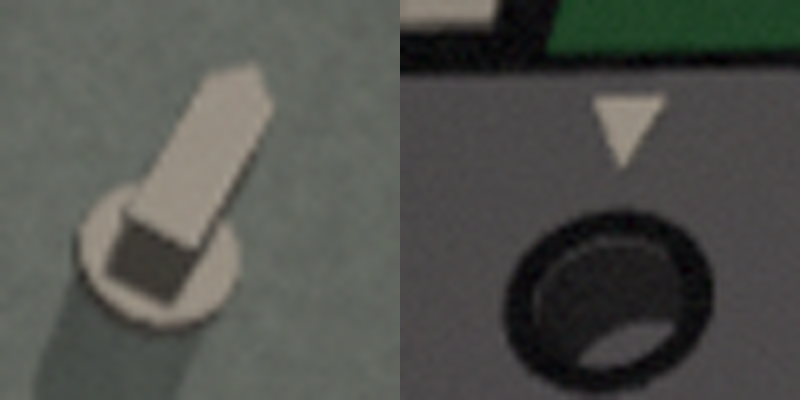

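Run:
```python
from h import *
T=pickle.load(open('pics/top0.pkl','rb'));S=pickle.load(open('pics/scene0.pkl','rb'))
k=lambda x,y,ox,oy,s:((x+.5)/s-.5+ox,(y+.5)/s-.5+oy)
for nm,c,o,B,H,P in [('top',T,(170,200),(240,118),(150,262),(123,293)),('scene',S,(440,240),(162,229),(241,88),(257,63))]:
    b,h,p=[plane(c,*k(*q,*o,8),.098)[:2] for q in (B,H,P)]
    d=(p-b); L=np.linalg.norm(d); e=(h-b)
    print(nm,b.round(4),h.round(4),p.round(4),'L',L,np.linalg.norm(e),'ang',np.degrees(np.arctan2(d[1],d[0])),np.degrees(np.arctan2(e[1],e[0])),'axis',b+d/L*.012, p-d/L*.034, h-d/L*.026)
w=plane(T,*k(197,170,440,207,400/60),.073);print('well top',w)
w2=plane(S,*k(209,300,145,210,400/60),.073);print('well scene',w2)
for c,uv in((T,(471.4,261.3)),(S,(178.6,227.5))): print('mark',plane(c,*uv,.074))
print(plane(T,276.6,204.4,.098),plane(S,377.1,275.5,.09))
```

```text
top [0.6072 0.2288] [0.5752 0.2468] [0.5683 0.2522] L 0.045426525312809454 0.0366886973201579 ang 148.95009062061393 150.73852890884686 axis [0.59690246 0.23500722] [0.59739376 0.23471143] [0.5974506  0.23334069]
scene [0.6068 0.2306] [0.5728 0.2492] [0.5666 0.253 ] L 0.045972899974490576 0.038745913844907214 ang 150.94418646731987 151.3853277217824 axis [0.59628609 0.23646224] [0.59630978 0.23644907] [0.59549017 0.23656317]
well top [ 0.59228113 -0.24533669  0.073     ]
well scene [ 0.59182303 -0.24443147  0.073     ]
mark [ 0.54038188 -0.24923563  0.074     ]
mark [ 0.53858477 -0.24885503  0.074     ]
[0.62830267 0.0955917  0.098     ] [0.62296087 0.09628458 0.09      ]
```

```bash
cat >> h.py <<'E'
from scipy.spatial.transform import Rotation as Ro
def togo(p,yang,pr=True):
    # tool-frame shift and rotvec from present pose to pos p, pointing down, tool y at world angle yang
    s=sense(); R=np.array(s['ee_rot']); a=np.radians(yang)
    y=np.array([np.cos(a),np.sin(a),0]); z=np.array([0,0,-1.]); x=np.cross(y,z)
    G=np.column_stack([x,y,z])
    d=R.T@(np.array(p)-s['tcp_pos']); w=Ro.from_matrix(R.T@G).as_rotvec()
    print('t',round(s['time_s'],2),'tcp',np.round(s['tcp_pos'],4),'yang',np.degrees(np.arctan2(R[1,1],R[0,1])).round(1),'j',np.round(s['joints'],1),'w',round(float(s['gripper_width']),3),'F',np.round(s['wrist_force'],1))
    print('shift',d.round(4),'rot',w.round(4))
E
python3 -c "
from h import *
togo([.597,.2355,.3],60.5)"
```

```text
t 0.15 tcp [ 0.2327 -0.5796  0.2005] yang 111.9 j [-53.3  22.1   0.4  -0.  -68.4 -14.8] w 1.001 F [ 0.6  0.1 -0.2]
shift [-0.6416  0.6209 -0.0985] rot [ 0.0015 -0.0009  0.8965]
```

Call:
jog_arm --pt "-1 0 0 -0.04 0 0 0" --pt "-1 0 0 -0.08 0 0 0" --pt "-1 0 0 -0.1 0 0 0" --pt "-1 -0.64 0.62 -0.1 0 0 0.9" --pt "-1 -0.64 0.62 -0.1 0 0 0.9" --pt "-1 -0.64 0.62 -0.1 0 0 0.9" --pt "-1 -0.64 0.62 -0.1 0 0 0.9" --pt "-1 -0.64 0.62 -0.1 0 0 0.9" --pt "-1 -0.64 0.62 -0.1 0 0 0.9" --pt "-1 -0.64 0.62 -0.1 0 0 0.9"

```text
time_s: 0.98
tcp_pos: [0.3419, -0.3364, 0.3014]
ee_rot: [[-0.914, 0.406, 0.0], [0.406, 0.914, 0.0], [0.0, 0.0, -1.0]]
wrist_force: [0.8, 0.4, 0.0]
gripper_width: 1.002
```

```bash
python3 -c "
from h import *
togo([.597,.2355,.23],60.5)"
```

```text
t 0.98 tcp [ 0.3419 -0.3364  0.3014] yang 66.1 j [-25.1   4.2  -8.8  -0.  -77.  -88.8] w 1.002 F [0.8 0.4 0. ]
shift [-0.0012  0.6262  0.0716] rot [ 0.0003 -0.0001  0.0973]
```

Call:
jog_arm --pt "-1 0 0.6 0.07 0 0 0.06" --pt "-1 0 0.6 0.07 0 0 0.06" --pt "-1 0 0.6 0.07 0 0 0.06" --pt "-1 0 0.6 0.07 0 0 0.06" --pt "-1 0 0.6 0.07 0 0 0.06" --pt "-1 0 0.6 0.07 0 0 0.06" --pt "-1 0 0.6 0.07 0 0 0.06" --pt "-1 0 0.6 0.07 0 0 0.06" --pt "-1 0 0.6 0.07 0 0 0.06" --pt "-1 0 0.6 0.07 0 0 0.06"

```text
time_s: 1.82
tcp_pos: [0.5076, 0.0431, 0.253]
ee_rot: [[-0.891, 0.454, -0.0], [0.454, 0.891, 0.0], [0.0, 0.0, -1.0]]
wrist_force: [0.4, -0.5, 1.1]
gripper_width: 1.002
```

```bash
python3 -c "
from h import *
togo([.597,.2355,.2],60.5)"
```

```text
t 1.82 tcp [0.5076 0.0431 0.253 ] yang 63.0 j [  23.1    8.7  -10.5   -0.   -70.9 -140.1] w 1.002 F [ 0.4 -0.5  1.1]
shift [0.0078 0.212  0.0531] rot [ 0.0001 -0.0001  0.0433]
```

Call:
jog_arm --pt "-1 0.008 0.19 0.05 0 0 0.04" --pt "-1 0.008 0.19 0.05 0 0 0.04" --pt "-1 0.008 0.19 0.05 0 0 0.04" --pt "-1 0.008 0.19 0.05 0 0 0.04" --pt "-1 0.008 0.19 0.05 0 0 0.04" --pt "-1 0.008 0.19 0.05 0 0 0.04" --pt "-1 0.008 0.19 0.05 0 0 0.04" --pt "-1 0.008 0.19 0.05 0 0 0.04" --pt "-1 0.008 0.19 0.05 0 0 0.04" --pt "-1 0.008 0.19 0.05 0 0 0.04"

```text
time_s: 2.65
tcp_pos: [0.5867, 0.2127, 0.2043]
ee_rot: [[-0.871, 0.491, 0.001], [0.491, 0.871, 0.001], [-0.001, 0.001, -1.0]]
wrist_force: [0.2, 0.0, 0.1]
gripper_width: 1.004
```

```bash
python3 -c "
from h import *
togo([.597,.2355,.2],60.5)
snap('wrist','w1');snap('scene','s1')"
```

```text
t 2.65 tcp [0.5867 0.2127 0.2043] yang 60.6 j [  34.8   21.8    0.5    0.   -68.6 -154.2] w 1.004 F [0.2 0.  0.1]
shift [0.0022 0.0249 0.0043] rot [0.0012 0.0007 0.0016]
```

View pics/w1.png

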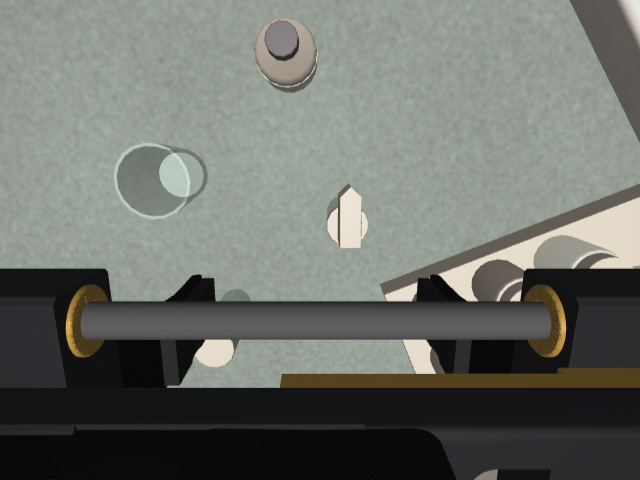

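The bar lies nearly along the image's vertical: back edge (340–361, 247), tip (350,185). I'll measure it at z = 0.098.

Run:
```python
from h import *
c=pickle.load(open('pics/w1.pkl','rb'))
im=cv2.imread('pics/w1.png'); z=cv2.resize(im[170:260,310:390],None,fx=6,fy=6,interpolation=cv2.INTER_CUBIC); cv2.imwrite('pics/zw.png',z)
for p in ([340.5,247.5],[360.5,247.5],[350,185]): print(plane(c,*p,.098))
```

```text
[0.6034313  0.22467871 0.098     ]
[0.61074603 0.23767586 0.098     ]
[0.56601066 0.25274434 0.098     ]
```

View pics/zw.png

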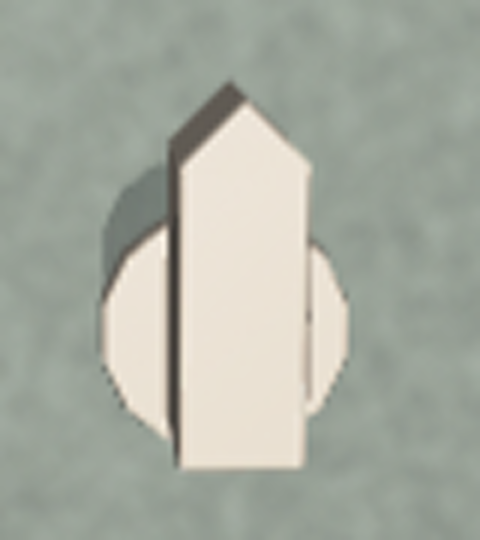

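Run:
```python
from h import *
c=pickle.load(open('pics/w1.pkl','rb'))
k=lambda x,y:((x+.5)/6-.5+310,(y+.5)/6-.5+170)
bl,br,t,sl,sr=[plane(c,*k(*q),.098)[:2] for q in ((180,467),(302,467),(247,100),(180,168),(311,163))]
b=(bl+br)/2; s=(sl+sr)/2; d=t-b; L=np.linalg.norm(d); e=s-b
print(L,np.linalg.norm(br-bl),np.degrees([np.arctan2(*d[::-1]),np.arctan2(*e[::-1]),np.arctan2(*(t-s)[::-1])]),b+d/L*.012,t-d/L*.034,b,t)
```

```text
0.045418881244510864 0.015161852361011537 [150.92446037 151.00612395 150.53418714] [0.59626996 0.23655179] [0.59677785 0.23626938] [0.60675772 0.23072024] [0.56706254 0.2527921 ]
```

Call:
jog_arm --pt "-1 0.003 0.025 0 0 0 -0.005" --pt "-1 0.003 0.025 0.03 0 0 -0.005" --pt "-1 0.003 0.025 0.06 0 0 -0.005" --pt "-1 0.003 0.025 0.08 0 0 -0.005" --pt "-1 0.003 0.025 0.09 0 0 -0.005" --pt "-1 0.003 0.025 0.09 0 0 -0.005" --pt "-1 0.003 0.025 0.09 0 0 -0.005" --pt "-1 0.003 0.025 0.09 0 0 -0.005" --pt "-1 0.003 0.025 0.09 0 0 -0.005" --pt "-1 0.003 0.025 0.09 0 0 -0.005"

```text
time_s: 3.58
tcp_pos: [0.5972, 0.2375, 0.115]
ee_rot: [[-0.874, 0.486, 0.003], [0.486, 0.874, 0.002], [-0.001, 0.003, -1.0]]
wrist_force: [0.6, 0.6, -0.1]
gripper_width: 1.001
```

```bash
python3 -c "
from h import *
togo([.5965,.2362,.075],60.9)"
```

```text
t 3.58 tcp [0.5972 0.2375 0.115 ] yang 60.9 j [  36.1   27.5   -3.8    0.   -58.5 -155.1] w 1.001 F [ 0.6  0.6 -0.1]
shift [ 0.0001 -0.0016  0.04  ] rot [0.0027 0.0015 0.0009]
```

Call:
jog_arm --pt "-1 0 -0.0015 0.01 0 0 0" --pt "-1 0 -0.0015 0.02 0 0 0" --pt "-1 0 -0.0015 0.03 0 0 0" --pt "-1 0 -0.0015 0.04 0 0 0" --pt "-1 0 -0.0015 0.04 0 0 0" --pt "-1 0 -0.0015 0.04 0 0 0" --pt "0 0 -0.0015 0.04 0 0 0" --pt "0.3 0 -0.0015 0.04 0 0 0" --pt "0.4 0 -0.0015 0.04 0 0 0" --pt "0.4 0 -0.0015 0.04 0 0 0"

```text
time_s: 4.42
tcp_pos: [0.596, 0.2359, 0.0738]
ee_rot: [[-0.874, 0.486, 0.001], [0.486, 0.874, 0.001], [-0.0, 0.001, -1.0]]
wrist_force: [-0.1, -0.6, -0.1]
gripper_width: 0.78
```

```bash
python3 -c "
from h import *
togo([.5965,.2362,.075],60.9); snap('wrist','w2'); snap('scene','s2')"
```

```text
t 4.42 tcp [0.596  0.2359 0.0738] yang 60.9 j [  36.    29.8   -6.5    0.   -53.7 -155.1] w 0.78 F [-0.1 -0.6 -0.1]
shift [-0.0003  0.0005 -0.0012] rot [0.0009 0.0005 0.0008]
```

View pics/s2.png

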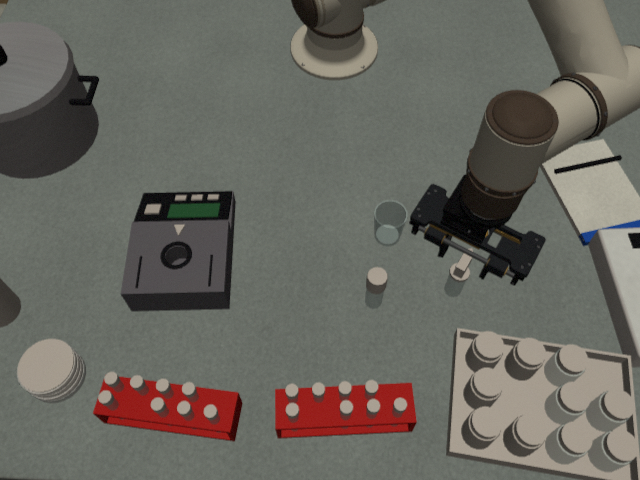

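The fingers straddle the cap and the vial is upright at (460,268). Closing.

Call:
jog_arm --pt "1 0 0 -0.001 0 0 0" --pt "1 0 0 -0.001 0 0 0" --pt "1 0 0 -0.001 0 0 0" --pt "1 0 0 -0.001 0 0 0" --pt "1 0 0 -0.001 0 0 0" --pt "1 0 0 -0.001 0 0 0" --pt "1 0 0 -0.001 0 0 0" --pt "1 0 0 -0.001 0 0 0" --pt "1 0 0 -0.001 0 0 0" --pt "1 0 0 -0.001 0 0 0"

```text
time_s: 5.35
tcp_pos: [0.5957, 0.2358, 0.0743]
ee_rot: [[-0.874, 0.486, 0.0], [0.486, 0.874, 0.0], [-0.0, 0.0, -1.0]]
wrist_force: [-0.3, 0.1, -0.0]
gripper_width: 0.174
```

Call:
jog_arm --pt "1 0 0 0 0 0 0" --pt "1 0 0 0 0 0 0" --pt "1 0 0 0 0 0 0" --pt "1 0 0 0 0 0 0" --pt "1 0 0 0 0 0 0" --pt "1 0 0 0 0 0 0" --pt "1 0 0 0 0 0 0" --pt "1 0 0 0 0 0 0" --pt "1 0 0 0 0 0 0" --pt "1 0 0 0 0 0 0"

```text
time_s: 6.18
tcp_pos: [0.5957, 0.2358, 0.0742]
ee_rot: [[-0.874, 0.486, -0.0], [0.486, 0.874, 0.0], [0.0, -0.0, -1.0]]
wrist_force: [-0.1, 0.2, 1.0]
gripper_width: 0.174
```

Gripped at 15 mm opening. Lifting.

Call:
jog_arm --pt "1 0 0 -0.005 0 0 0" --pt "1 0 0 -0.015 0 0 0" --pt "1 0 0 -0.03 0 0 0" --pt "1 0 0 -0.05 0 0 0" --pt "1 0 0 -0.07 0 0 0" --pt "1 0 0 -0.09 0 0 0" --pt "1 0 0 -0.11 0 0 0" --pt "1 0 0 -0.125 0 0 0" --pt "1 0 0 -0.13 0 0 0" --pt "1 0 0 -0.13 0 0 0"

```text
time_s: 7.02
tcp_pos: [0.5965, 0.2362, 0.2067]
ee_rot: [[-0.874, 0.486, 0.004], [0.486, 0.874, 0.002], [-0.002, 0.004, -1.0]]
wrist_force: [-0.2, -0.2, 0.1]
gripper_width: 0.172
```

```bash
python3 -c "
from h import *
togo([.592,-.245,.205],94.4); snap('wrist','w3'); snap('scene','s3')"
```

```text
t 7.02 tcp [0.5965 0.2362 0.2067] yang 61.0 j [  36.    23.3    3.2    0.   -69.6 -155.1] w 0.172 F [-0.2 -0.2  0.1]
shift [-0.2297 -0.4229  0.0006] rot [ 0.0031  0.0031 -0.5838]
```

View pics/w3.png

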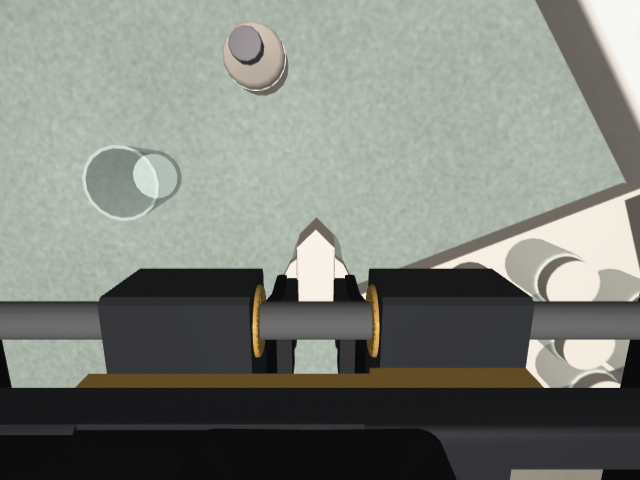

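View pics/s3.png

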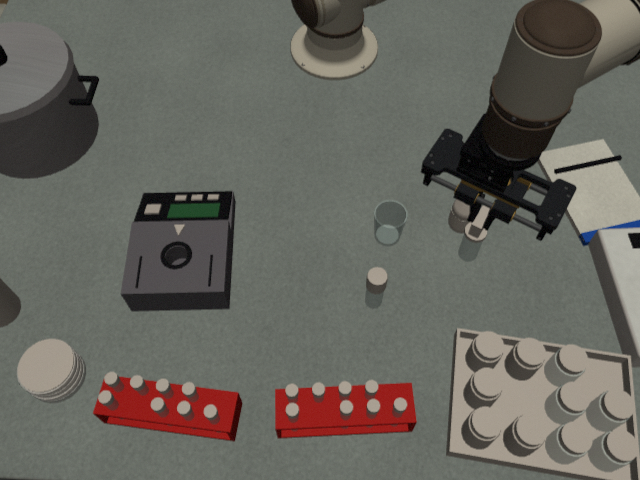

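The vial is held with its pointer in line. I'll carry it to above the well.

Call:
jog_arm --pt "1 -0.006 -0.01 0 0 0 -0.02" --pt "1 -0.016 -0.03 0 0 0 -0.05" --pt "1 -0.03 -0.055 0 0 0 -0.09" --pt "1 -0.045 -0.082 0 0 0 -0.13" --pt "1 -0.06 -0.11 0 0 0 -0.17" --pt "1 -0.075 -0.138 0 0 0 -0.21" --pt "1 -0.09 -0.166 0 0 0 -0.25" --pt "1 -0.105 -0.194 0 0 0 -0.29" --pt "1 -0.12 -0.222 0 0 0 -0.32" --pt "1 -0.135 -0.25 0 0 0 -0.35"

```text
time_s: 7.95
tcp_pos: [0.5912, -0.0499, 0.2027]
ee_rot: [[-0.988, 0.155, -0.003], [0.155, 0.988, -0.0], [0.003, -0.001, -1.0]]
wrist_force: [0.2, 0.4, 0.2]
gripper_width: 0.177
```

```bash
python3 -c "
from h import *
togo([.592,-.245,.205],94.4)"
```

```text
t 7.95 tcp [ 0.5912 -0.0499  0.2027] yang 81.1 j [  10.8   19.    -3.9   -0.   -67.2 -109.7] w 0.177 F [0.2 0.4 0.2]
shift [-0.031  -0.1927 -0.0023] rot [-0.0003 -0.0031 -0.2323]
```

Call:
jog_arm --pt "1 -0.004 -0.028 0 0 0 -0.04" --pt "1 -0.009 -0.056 0 0 0 -0.08" --pt "1 -0.014 -0.084 0 0 0 -0.12" --pt "1 -0.018 -0.11 0 0 0 -0.15" --pt "1 -0.022 -0.135 0 0 0 -0.18" --pt "1 -0.026 -0.155 0 0 0 -0.2" --pt "1 -0.028 -0.17 0 0 0 -0.21" --pt "1 -0.029 -0.178 0 0 0 -0.21" --pt "1 -0.029 -0.18 0 0 0 -0.21" --pt "1 -0.029 -0.18 0 0 0 -0.21"

```text
time_s: 8.78
tcp_pos: [0.5923, -0.2307, 0.2032]
ee_rot: [[-0.999, -0.052, -0.002], [-0.052, 0.999, 0.001], [0.002, 0.001, -1.0]]
wrist_force: [0.2, -0.7, -0.7]
gripper_width: 0.174
```

```bash
python3 -c "
from h import *
togo([.592,-.245,.16],94.4); snap('wrist','w4'); snap('scene','s4'); snap('top','t4')"
```

```text
t 8.78 tcp [ 0.5923 -0.2307  0.2032] yang 93.0 j [ -6.7  23.1   2.3  -0.  -69.4 -80.3] w 0.174 F [ 0.2 -0.7 -0.7]
shift [ 0.001  -0.0143  0.0432] rot [ 0.0007 -0.0018 -0.0249]
```

View pics/w4.png

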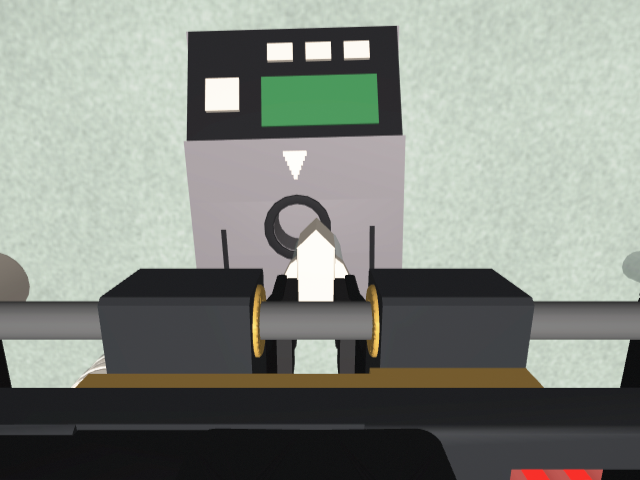

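View pics/s4.png

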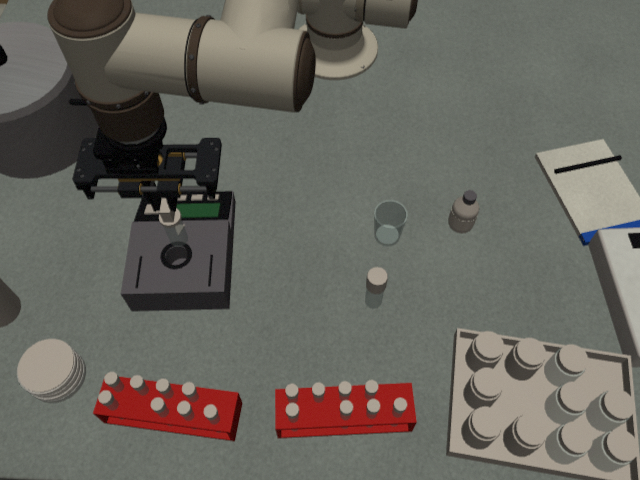

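The collar is visible at about (297,225) and the mark runs from (295,151) to (296,180). I'll measure both with the closer camera.

Run:
```python
from h import *
c=pickle.load(open('pics/w4.pkl','rb'))
im=cv2.imread('pics/w4.png'); 
z=cv2.resize(im[140:270,240:360],None,fx=4.6,fy=4.6,interpolation=cv2.INTER_CUBIC); cv2.imwrite('pics/zw4.png',z)
# collar outer edge: dark pixels
g=cv2.cvtColor(im,cv2.COLOR_BGR2GRAY); 
pts=[]
for v in range(192,240):
    r=np.where(g[v,255:340]<75)[0]
    if len(r): pts.append((v,r.min()+255,r.max()+255))
print(pts[::4])
P=np.array([plane(c,a-.5,v,.073)[:2] for v,a,b in pts]+[plane(c,b+.5,v,.073)[:2] for v,a,b in pts if v<218])
A=np.c_[2*P,np.ones(len(P))]
for _ in range(4):
    x=np.linalg.lstsq(A,(P**2).sum(1),rcond=None)[0]; r=np.sqrt(x[2]+x[0]**2+x[1]**2); e=np.linalg.norm(P-x[:2],axis=1)-r
    k=abs(e)<max(.0008,2*e.std()); P=P[k];A=A[k]
print('well',x[:2],'R',r,'res',e.std(),len(P))
m=(im[145:185,275:315].min(2)>225).astype(np.uint8)
n,l,st,ce=cv2.connectedComponentsWithStats(m); i=1+st[1:,4].argmax(); print(st[i]); 
q=plane(c,ce[i][0]+275,ce[i][1]+145,.074)[:2]; d=q-x[:2]; print('mark',q,np.degrees(np.arctan2(d[1],d[0]))%360,np.linalg.norm(d))
```

```text
[(195, np.int64(294), np.int64(300)), (199, np.int64(281), np.int64(313)), (203, np.int64(275), np.int64(319)), (207, np.int64(272), np.int64(322)), (211, np.int64(269), np.int64(325)), (215, np.int64(267), np.int64(327)), (219, np.int64(266), np.int64(329)), (223, np.int64(265), np.int64(329)), (227, np.int64(265), np.int64(330)), (231, np.int64(265), np.int64(283)), (235, np.int64(266), np.int64(287)), (239, np.int64(267), np.int64(297))]
well [ 0.59145479 -0.2444357 ] R 0.026300173288744677 res 0.00020641687501240074 68
[  8   6  24  28 391]
mark [ 0.53906259 -0.24868385] 184.63561537046945 0.052564147881109836
```

View pics/zw4.png

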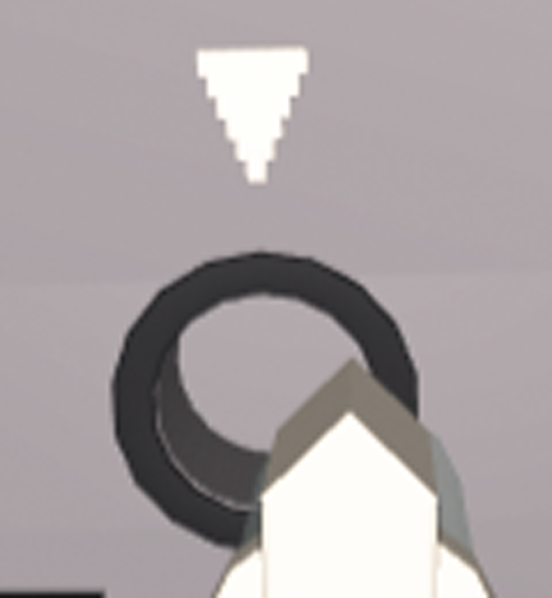

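Run:
```python
from h import *
c=pickle.load(open('pics/w4.pkl','rb')); 
k=lambda x,y:((x+.5)/4.6-.5+240,(y+.5)/4.6-.5+140)
tip=plane(c,*k(351,412),.227); print(tip)
s=sense(); R=np.array(s['ee_rot']); o=R.T@(tip-s['tcp_pos']); print('tip in tool',o)
sh=(plane(c,*k(262,497),.227)+plane(c,*k(437,495),.227))/2; print('shoulder in tool',R.T@(sh-s['tcp_pos']))
togo([.5915,-.2445,.203],94.6)
```

```text
[ 0.55928864 -0.23144594  0.227     ]
tip in tool [ 3.35704757e-02  6.35440586e-05 -2.28861263e-02]
shoulder in tool [ 2.59275826e-02 -7.67905710e-05 -2.28890911e-02]
t 8.93 tcp [ 0.5928 -0.2297  0.2041] yang 93.1 j [ -6.6  23.    2.4  -0.  -69.4 -80.3] w 0.171 F [-0.6  0.4 -0.1]
shift [ 0.0021 -0.0147  0.0011] rot [ 0.0003 -0.0004 -0.0264]
```

The vial's axis sits at the TCP to within about 0.5 mm. I'll centre it over the well and come down to just above the collar.

Call:
jog_arm --pt "1 0.001 -0.007 0 0 0 -0.013" --pt "1 0.002 -0.015 0 0 0 -0.026" --pt "1 0.002 -0.015 0.005 0 0 -0.026" --pt "1 0.002 -0.015 0.015 0 0 -0.026" --pt "1 0.002 -0.015 0.025 0 0 -0.026" --pt "1 0.002 -0.015 0.034 0 0 -0.026" --pt "1 0.002 -0.015 0.04 0 0 -0.026" --pt "1 0.002 -0.015 0.04 0 0 -0.026" --pt "1 0.002 -0.015 0.04 0 0 -0.026" --pt "1 0.002 -0.015 0.04 0 0 -0.026"

```text
time_s: 9.77
tcp_pos: [0.592, -0.2458, 0.1646]
ee_rot: [[-0.997, -0.079, 0.001], [-0.079, 0.997, -0.0], [-0.001, -0.0, -1.0]]
wrist_force: [-0.8, 0.4, -1.0]
gripper_width: 0.173
```

```bash
python3 -c "
from h import *
togo([.5915,-.2445,.0995],94.6); snap('scene','s5'); snap('wrist','w5')
im=cv2.imread('pics/s5.png')[150:300,90:260]; cv2.imwrite('pics/zs5.png',cv2.resize(im,None,fx=4,fy=4))"
```

```text
t 9.77 tcp [ 0.592  -0.2458  0.1646] yang 94.5 j [ -8.1  25.   -0.3   0.  -64.7 -77.4] w 0.173 F [-0.8  0.4 -1. ]
shift [0.0004 0.0014 0.0651] rot [-0.0005  0.0006 -0.0011]
```

View pics/zs5.png

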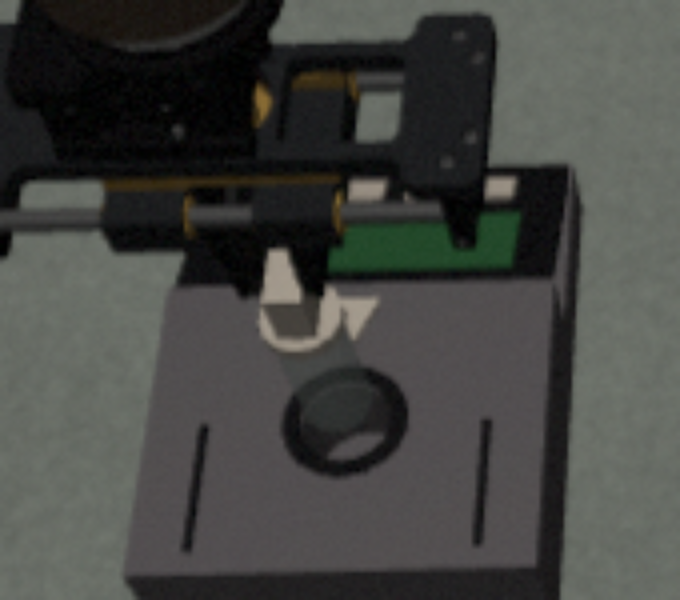

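The vial's base sits over the collar. Lowering into the well.

Call:
jog_arm --pt "1 0 0.001 0.003 0 0 0" --pt "1 0 0.001 0.009 0 0 0" --pt "1 0 0.001 0.015 0 0 0" --pt "1 0 0.001 0.021 0 0 0" --pt "1 0 0.001 0.027 0 0 0" --pt "1 0 0.001 0.033 0 0 0" --pt "1 0 0.001 0.039 0 0 0" --pt "1 0 0.001 0.045 0 0 0" --pt "1 0 0.001 0.05 0 0 0" --pt "1 0 0.001 0.05 0 0 0"

```text
time_s: 10.7
tcp_pos: [0.5907, -0.2445, 0.1126]
ee_rot: [[-0.997, -0.079, -0.003], [-0.079, 0.997, 0.001], [0.002, 0.001, -1.0]]
wrist_force: [0.3, 0.3, -1.1]
gripper_width: 0.174
```

```bash
python3 -c "
from h import *
togo([.5915,-.2445,.0995],94.6)"
```

```text
t 10.7 tcp [ 0.5907 -0.2445  0.1126] yang 94.5 j [ -8.   27.5  -4.1  -0.  -58.5 -77.5] w 0.174 F [ 0.3  0.3 -1.1]
shift [-0.0008 -0.0001  0.0131] rot [ 0.001  -0.0025 -0.0016]
```

Call:
jog_arm --pt "1 0 0 0.002 0 0 0" --pt "1 0 0 0.004 0 0 0" --pt "1 0 0 0.006 0 0 0" --pt "1 0 0 0.008 0 0 0" --pt "1 0 0 0.009 0 0 0" --pt "1 0 0 0.01 0 0 0" --pt "1 0 0 0.011 0 0 0" --pt "1 0 0 0.012 0 0 0" --pt "1 0 0 0.012 0 0 0" --pt "1 0 0 0.012 0 0 0"

```text
time_s: 11.53
tcp_pos: [0.5915, -0.2447, 0.1023]
ee_rot: [[-0.997, -0.079, -0.0], [-0.079, 0.997, -0.0], [0.0, -0.0, -1.0]]
wrist_force: [0.3, -0.7, -0.4]
gripper_width: 0.174
```

```bash
python3 -c "
from h import *
togo([.5915,-.2445,.0992],94.6)"
```

```text
t 11.53 tcp [ 0.5915 -0.2447  0.1023] yang 94.5 j [ -8.   28.1  -4.8   0.  -57.1 -77.5] w 0.174 F [ 0.3 -0.7 -0.4]
shift [-0.      0.0002  0.0031] rot [-0.     -0.0001 -0.0013]
```

Call:
jog_arm --pt "1 0 0 0.0005 0 0 0" --pt "1 0 0 0.001 0 0 0" --pt "1 0 0 0.0015 0 0 0" --pt "1 0 0 0.002 0 0 0" --pt "1 0 0 0.0025 0 0 0" --pt "1 0 0 0.003 0 0 0" --pt "1 0 0 0.003 0 0 0" --pt "1 0 0 0.003 0 0 0" --pt "1 0 0 0.003 0 0 0" --pt "1 0 0 0.003 0 0 0"

```text
time_s: 12.37
tcp_pos: [0.5915, -0.2448, 0.0993]
ee_rot: [[-0.997, -0.079, 0.0], [-0.079, 0.997, -0.0], [-0.0, -0.0, -1.0]]
wrist_force: [0.3, -0.1, 0.1]
gripper_width: 0.174
```

Call:
jog_arm --pt "1 0 0 0.0003 0 0 0" --pt "1 0 0 0.0006 0 0 0" --pt "1 0 0 0.0009 0 0 0" --pt "1 0 0 0.0012 0 0 0" --pt "1 0 0 0.0012 0 0 0" --pt "1 0 0 0.0012 0 0 0" --pt "1 0 0 0.0012 0 0 0" --pt "1 0 0 0.0012 0 0 0" --pt "1 0 0 0.0012 0 0 0" --pt "1 0 0 0.0012 0 0 0"

```text
time_s: 13.2
tcp_pos: [0.5921, -0.2449, 0.0992]
ee_rot: [[-0.997, -0.079, 0.002], [-0.079, 0.997, -0.001], [-0.002, -0.001, -1.0]]
wrist_force: [0.4, 0.8, 4.8]
gripper_width: 0.172
```

```bash
python3 -c "
from h import *
togo([.5915,-.2445,.0992],94.6); snap('scene','s6');snap('wrist','w6')
im=cv2.imread('pics/s6.png')[150:300,90:260]; cv2.imwrite('pics/zs6.png',cv2.resize(im,None,fx=4,fy=4))
togo([.5915,-.2445,.0992],94.6)"
```

```text
t 13.2 tcp [ 0.5921 -0.2449  0.0992] yang 94.5 j [ -8.   28.2  -5.1   0.  -56.6 -77.5] w 0.172 F [0.4 0.8 4.8]
shift [ 0.0006  0.0005 -0.    ] rot [-0.0008  0.0016 -0.001 ]
t 13.3 tcp [ 0.5921 -0.2449  0.0992] yang 94.5 j [ -8.   28.2  -5.1   0.  -56.6 -77.5] w 0.174 F [-0.7  1.2  5.7]
shift [ 0.0006  0.0005 -0.    ] rot [-0.0008  0.0016 -0.001 ]
```

View pics/zs6.png

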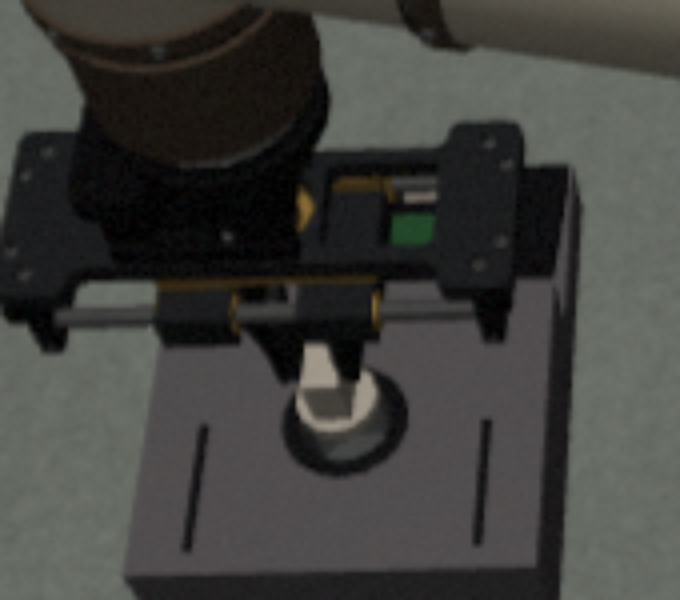

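View pics/w6.png

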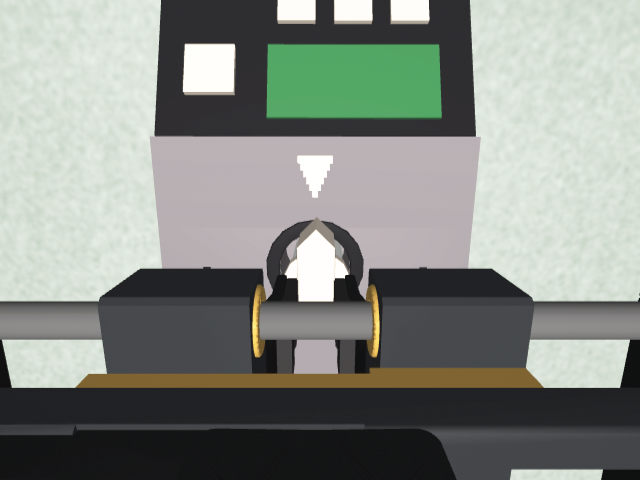

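Floor contact came at about 5 N and at the expected height. The pointer tip (316,230) is in line with the mark (315,175). I'll ease off and open.

Call:
jog_arm --pt "1 0 0 -0.0006 0 0 0" --pt "1 0 0 -0.0006 0 0 0" --pt "0.6 0 0 -0.0006 0 0 0" --pt "0.4 0 0 -0.0006 0 0 0" --pt "0.2 0 0 -0.0006 0 0 0" --pt "0 0 0 -0.0006 0 0 0" --pt "-0.2 0 0 -0.0006 0 0 0" --pt "-0.4 0 0 -0.0006 0 0 0" --pt "-0.4 0 0 -0.0006 0 0 0" --pt "-0.4 0 0 -0.0006 0 0 0"

```text
time_s: 14.13
tcp_pos: [0.5915, -0.2448, 0.0986]
ee_rot: [[-0.997, -0.079, -0.0], [-0.079, 0.997, 0.0], [0.0, 0.0, -1.0]]
wrist_force: [-0.2, -0.7, -0.3]
gripper_width: 0.639
```

```bash
python3 -c "
from h import *
togo([.5915,-.2445,.22],94.6); snap('wrist','w7')"
```

```text
t 14.13 tcp [ 0.5915 -0.2448  0.0986] yang 94.5 j [ -8.   28.3  -5.1   0.  -56.7 -77.5] w 0.639 F [-0.2 -0.7 -0.3]
shift [-0.      0.0003 -0.1214] rot [ 0.     -0.0001 -0.0014]
```

View pics/w7.png

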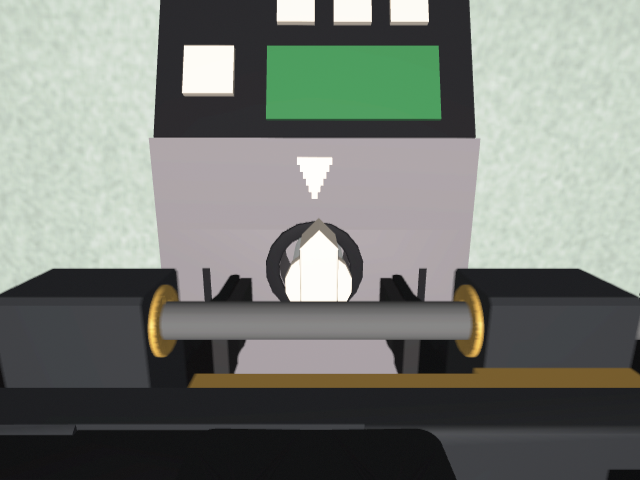

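Released, with the vial standing. Retreating straight up.

Call:
jog_arm --pt "-0.4 0 0 -0.01 0 0 0" --pt "-0.4 0 0 -0.025 0 0 0" --pt "-0.4 0 0 -0.045 0 0 0" --pt "-0.4 0 0 -0.07 0 0 0" --pt "-0.4 0 0 -0.1 0 0 0" --pt "-0.4 -0.03 0 -0.12 0 0 0" --pt "-0.4 -0.06 0 -0.12 0 0 0" --pt "-0.4 -0.09 0 -0.12 0 0 0" --pt "-0.4 -0.1 0 -0.12 0 0 0" --pt "-0.4 -0.1 0 -0.12 0 0 0"

```text
time_s: 15.02
tcp_pos: [0.6931, -0.2363, 0.2178]
ee_rot: [[-0.997, -0.08, -0.0], [-0.08, 0.997, 0.0], [0.0, 0.0, -1.0]]
wrist_force: [-0.5, -0.1, 0.1]
gripper_width: 0.697
```

```bash
python3 -c "
from h import *
togo([.5915,-.2445,.22],94.6); snap('wrist','w8');snap('scene','s8')"
```

```text
t 15.02 tcp [ 0.6931 -0.2363  0.2178] yang 94.6 j [ -6.2  32.4  19.9  -0.  -77.4 -79.2] w 0.697 F [-0.5 -0.1  0.1]
shift [ 1.019e-01 -1.000e-04 -2.200e-03] rot [ 0.0001 -0.0001 -0.0003]
```

View pics/w8.png

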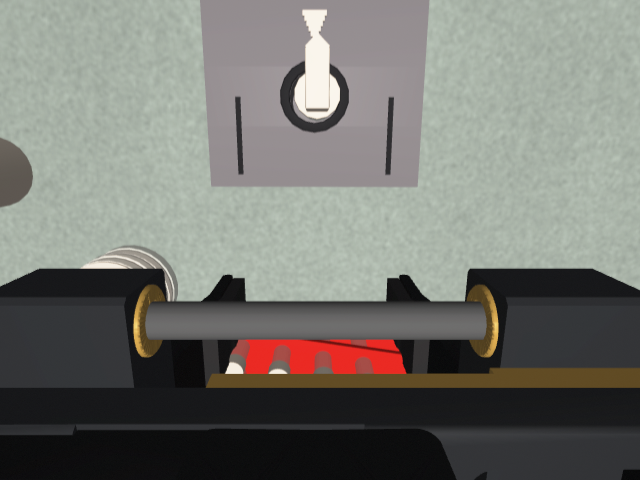

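View pics/s8.png

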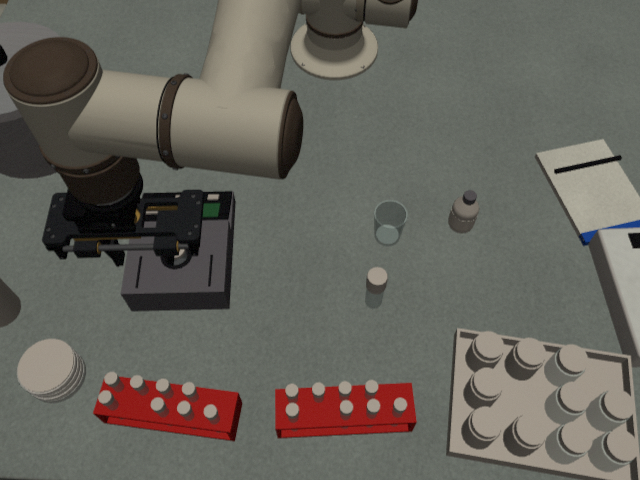

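The vial stands in the well: back edge (317,109), tip (316,36), pointing at the mark (315,15). The plain vial is unmoved at scene (377,276), and the gripper is clear. One numeric check, then I'll hand in.

Run:
```python
from h import *
c=pickle.load(open('pics/w8.pkl','rb'))
b=plane(c,317,108,.123)[:2];t=plane(c,316.5,35,.123)[:2];d=t-b;L=np.linalg.norm(d)
print(L,np.degrees(np.arctan2(d[1],d[0]))%360,b+d/L*.012, np.abs(sense()['joint_velocities']).max())
im=cv2.imread('pics/s8.png')[260:300,362:392].astype(int); m=((im[...,2]>im[...,0])&(im.max(2)>140)); v,u=np.where(m); print(u.mean()+362,v.mean()+260)
print(finish_job())
```

```text
0.04390211666419216 185.09818496933892 [ 0.59209802 -0.24270323] 1.4032291707266247
377.0733590733591 275.5289575289575
the job is handed in; nothing more can be done
None
```

The pointed-cap vial is standing in the meter's well with its pointer turned to the white mark. I released it, moved the gripper clear and handed the job in at about 15 s. `finish_job()` gave no verdict, so the result rests on the checks below.

- **Seating:** I lowered the vial in small steps until it touched the floor of the well. Contact came at about 5 N, with the tool at the height expected for fully down.
- **Position:** the last wrist picture puts the vial's axis about 2 mm from the well's centre. I did not measure its tilt separately; it looked upright in the pictures.
- **Pointer:** it reads 185.1°, against 184.6° for the mark, so it is about 0.5° off.
- **Plain vial:** it is at the same pixel position in the scene camera as at the start, so it has not moved.
- **Not quite agreeing:** the mark measured 52.6 mm from the well's axis, against the stated 50 mm. The bar in the final view measured 43.9 mm long, against the stated 46 mm. I put both down to pixel and calibration error.

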